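# Tray up the bread rolls and egg-wash them

## Robot

A 7-joint arm with a two-finger parallel gripper is mounted at the origin on the work surface. World frame = base frame: x ahead of the robot, y to its left, z up, the work surface at z = 0. Lengths are in m, angles in rad, forces in N, time in s.
With the tool pointing down it reaches from about 0.4 to 0.85 m from the base axis. Payload 10.4 kg.
Tool frame: the origin (TCP) lies at the very end of the fingers, on their centre line; the grasp point (between the pads) lies 19 mm behind it; z points along the fingers, y is the line along which they close (so a half turn about z gives the same grasp; the last joint's range is limited). The gripper opens to 87 mm and grips with 3 to 60 N. Pads are 19 mm wide; open, the fingers measure 117 mm over their backs; the gripper's body (75 mm by 190 mm) begins 51 mm behind the grasp point.
Start: joints at [-0.023, 0.332, -0.065, 1.46, 0.022, 1.35, -0.088], TCP at [0.625, 0, 0.223] pointing down, gripper open.
Joint ranges: [-2.6, 2.6], [-0.5, 2.12], [-1.47, 1.34], [0.16, 2.42], [-1.27, 4.41], [0.06, 2.06], [-2.6, 2.6]. Speed limits (rad/s): [2.22, 2.22, 2.79, 2.79, 3.14, 3.14, 3.14].

## Interface

Orientations are given as a unit quaternion [x, y, z, w].
In Python, from bench import read_state, cams, workorder gives the robot as it stands.
- The arm moves only by the shell command python3 -m crank 'ROWS' [FORCE]. ROWS is text: rows parted by semicolons, each of 5 numbers parted by spaces: the shift along the tool's x, y, z scaled (see below), then the turn about the tool's z scaled (see below), then the opening, from -1 (shut) to 1 (fully open). In form: dx dy dz yaw jaw; .... A call has 1 to 10 rows; each row shifts and turns the commanded pose from where the row before left it, along the tool's axes as they then stand; what a row does not reach is not made up. The controller multiplies each number of a shift by 200 mm and each number of a turn by 90 degrees. A row lasts 1/10 s, in which the tool goes at most 50 mm and 8.59 degrees, less where a joint would pass 70% of its speed; a pose out of reach is approached as far as the arm can. A call with a number of a shift or a turn outside -1 to 1 is refused whole. A call with a gripper value outside its range is refused whole. The fingers move at their own pace and stop on an object; FORCE is the grip in N (left out, the last holds). Time passes only in rows, so rows that do not move let the fingers close. It gives the time, the measured TCP pose, the force, the opening and the grip force at its end, in the units of the state.
- read_state(): the state, without advancing time (a new reading comes with each control period).
- cams.camera(name): name is "scene" or "side" or "wrist"; returns a dict with "img" (480x640x3 uint8, blue, green, red), "K" (3x3 intrinsics, pixels), "xyz" and "attitude" of the camera in the world; the wrist camera has in their place "mount" (4x4, takes a point from camera to tool coordinates, whose origin is the TCP and whose axes are the flange's). Camera axes: x right, y down, z forward; pixel columns grow to the right and rows downward; lengths in m; the calibration is good to about 2 mm. A picture is of the moment at which its call begins: read the wrist's pose just before it. There is no depth.
- workorder.close_job(): hands the job in; it is judged then, once.
The state is a dict: "time": time; "joint_positions": joint angles; "joint_vel": joint speeds; "joint_torque": joint torques, N m; "ee_pos": TCP position; "eef_rot": TCP orientation; "ft_force": force on the tool from outside, world axes, zero at the start; "torque": the same for the moment, N m; "width": finger opening in m; "grip_force": force on a finger pad.
Only numpy, scipy, OpenCV 4.12 (cv2) and the standard library are available. Lean on these libraries where they do the work, as an engineer would, in place of code of your own. Each camera call takes 0.05 s, during which the arm holds its last target. There are 200 camera calls.

## Task

Put every bread roll right way up on the empty baking tray, the one without the loaf. Then take the pastry brush, dip its head well down into the white egg-wash pot and dab the middle of each roll's top gently with the brush's end, from the lightest crust to the darkest, dipping again when you pass from the pale ones (cream, golden) to the dark ones (brown, near-black). Finally stand the brush upright in the middle of its blue dish again, with all the rolls flat on that tray, the pot upright and everything else left in its place.

Things in the scene. Friction and masses are not known exactly. Their poses are not given: they have to be found in the camera images.
- tray_a: Shallow aluminium baking tray, fixed to the counter, 150 x 280 mm (its x by y), floor 4 mm thick, rim 4 mm thick and 12 mm high over the counter. Origin: centre of its underside, at counter height. One of the two trays holds the loaf, the other is empty but for a thin round green liner (look only).
- tray_b: The other baking tray, identical to tray_a.
- loaf: Loaf of bread cooling on one of the trays, 68 x 134 mm (its x by y), 68 mm high, loose. Origin: centre of its underside. Stays where it is.
- roll_cream: Round bread roll, cream-white (the lightest) crust, rigid, 53 mm across with upright sides to 31 mm, flattish top 40 mm high, 70 g. Starts on the pale blue mat on the right. May be absent. Origin: centre of its underside.
- roll_golden: Round bread roll, golden-yellow (second lightest) crust, rigid, 53 mm across with upright sides to 31 mm, flattish top 40 mm high, 70 g. Starts on the pale blue mat on the right. May be absent. Origin: centre of its underside.
- roll_brown: Round bread roll, mid-brown (second darkest) crust, rigid, 53 mm across with upright sides to 31 mm, flattish top 40 mm high, 70 g. Starts on the pale blue mat on the right. May be absent. Origin: centre of its underside.
- roll_dark: Round bread roll, nearly black (the darkest) crust, rigid, 53 mm across with upright sides to 31 mm, flattish top 40 mm high, 70 g. Starts on the pale blue mat on the right. May be absent. Origin: centre of its underside.
- pot: White ceramic pot, open on top (the egg-wash pot), loose, 350 g, 60 mm high, mouth 84 mm across outside, 76 mm inside, narrowing a little downwards, floor about 5 mm thick. Origin: centre of its underside.
- brush: Pastry brush that stands upright on its flat round head, 151 mm tall. Orange head 33 mm across from 0 to 36 mm, steel collar to 52 mm, round wooden handle 18 mm thick from 52 to 143 mm, end knob 23 mm thick from 143 to 151 mm. Origin: centre of the head's flat underside (the tip that is dipped and dabbed); z runs up the handle.
- brush_dish: Blue ceramic disc, fixed, 84 mm across, flat top 6 mm above the counter; the brush stands on it at the start. Origin: centre of its underside.
- jam_jar: Jam jar with a red lid, 60 mm across, 85 mm high, loose; a bystander. Origin: centre of its underside.
- mug: Blue mug, 76 mm across, 85 mm high, loose; a bystander. Origin: centre of its underside.
- egg_cup: Small white egg cup, 44 mm across, 50 mm high, loose; a bystander. Origin: centre of its underside.
- pepper_mill: Dark wooden pepper mill, 52 mm across, 130 mm high, loose; a bystander. Origin: centre of its underside.
Mind the look-alikes: they are no part of the job. Several things have the shape of the roll_brown; the one meant has the colours described above. Of the things that look like the roll_dark, take the one that is farthest to the robot's right at the start.

How it is judged:
By the outcome, as a careful person would: the job done as asked, in the order asked, and still so for the second after the job is handed in, with the robot touching nothing.
Of roll_cream, roll_golden, roll_brown, roll_dark only 3 to 4 are there at a start; the rules pass over those that are not, and their reading is None.
At some moment in a run one of roll_cream, roll_golden, roll_brown, roll_dark may be knocked a few centimetres aside while the robot is not near it.
Once in a run the grip may slacken for a moment while it holds something.
It also fails if it takes over 210 s, if anything falls off the work surface, if the arm or the gripper's body presses on something with over 40 N, if the wrist force passes 120 N, or if a joint passes its speed limit or range.

## Working session

There is one attempt and no reset: what is moved stays moved. The work goes in short steps, Python scripts to look and compute and a shell command to move; the robot and the scene stay as the last step left them, time stands still between calls to the robot, and variables do not carry over. Pictures are saved under pics/ and viewed, at most 14 in all, crops included, and the job is handed in when it is done.

```bash
ls; mkdir -p pics; python3 - <<'E'
from bench import read_state,cams
import cv2,numpy as np
s=read_state();print(s)
for n in("scene","side","wrist"):
    c=cams.camera(n);cv2.imwrite(f"pics/{n}0.png",c["img"]);np.savez(f"pics/{n}0.npz",**c)
    print(n,{k:np.round(v,4).tolist() for k,v in c.items() if k!="img"})
E
```

```text
pics
{'time': 0.0, 'joint_positions': array([-0.02258728,  0.33292817, -0.06469342,  1.46095608,  0.02161472,
        1.34989014, -0.08849319]), 'joint_vel': array([-7.66084693e-04, -7.39219151e-04, -4.23225351e-04, -1.94082684e-03,
        4.62522671e-04,  1.26968937e-03, -5.87122313e-05]), 'joint_torque': array([-1.20520472e-04, -6.23245955e+01,  2.44190963e-02, -3.89891267e+01,
       -6.13984605e-02,  3.97891912e-02,  1.87085252e-04]), 'ee_pos': array([ 6.24606754e-01, -2.31677339e-05,  2.21711721e-01]), 'eef_rot': array([ 7.07102199e-01,  7.07110973e-01, -5.54265458e-04, -4.94615323e-04]), 'ft_force': array([-0.14467383,  0.75552131,  0.00299415]), 'torque': array([ 0.03882394,  0.02661098, -0.01269349]), 'grip_force': 0.0, 'width': 0.08734879446902483}
scene {'K': [[604.7451, 0.0, 311.6468], [0.0, 604.7451, 240.448], [0.0, 0.0, 1.0]], 'xyz': [1.5552, -0.2302, 0.88], 'attitude': [0.7119, 0.5587, -0.2662, -0.332]}
side {'K': [[612.3934, 0.0, 320.7718], [0.0, 612.3934, 240.734], [0.0, 0.0, 1.0]], 'xyz': [-0.0984, -0.7805, 0.8008], 'attitude': [0.8382, -0.3075, 0.1668, -0.4184]}
wrist {'K': [[425.9652, 0.0, 322.224], [0.0, 425.9652, 244.2972], [0.0, 0.0, 1.0]], 'mount': [[0.0005, -0.9606, -0.2778, 0.0756], [1.0, 0.0002, 0.0011, 0.0001], [-0.001, -0.2778, 0.9606, -0.162], [0.0, 0.0, 0.0, 1.0]]}
```

View pics/scene0.png

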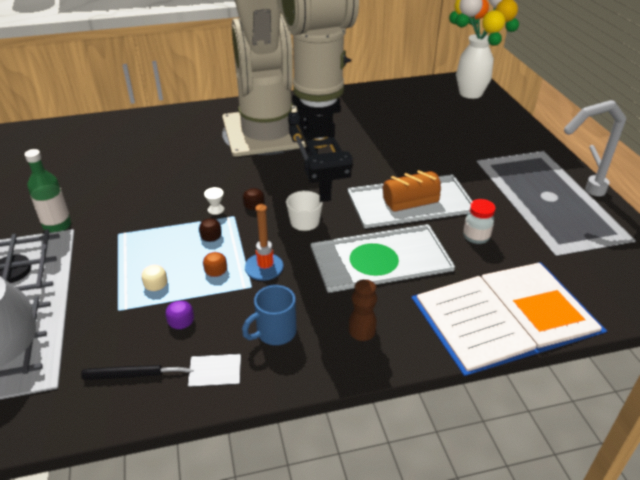

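View pics/side0.png

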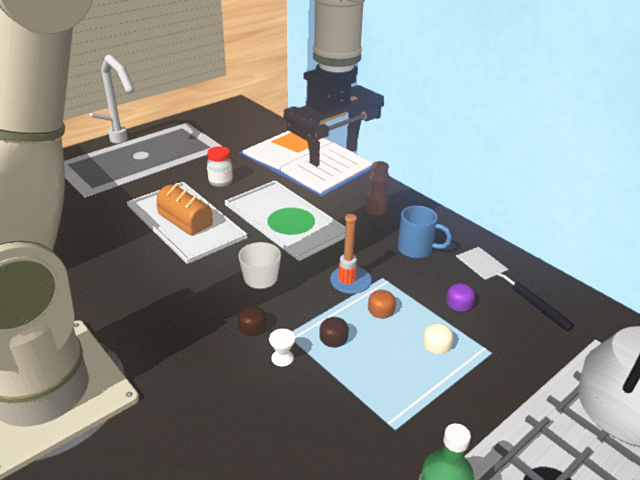

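The scene view shows cream at (154,278), brown at (215,264), dark on the mat at (210,230), pot (304,211), brush (263,240), empty tray with the green liner (380,258). The loaf's tray is behind it.
Candidates:
- **Brown:** (215,264) or the purple look-alike at (180,315). I take the brown one.
- **Dark:** (210,230) or (254,200). I take (210,230), which is farther to the robot's right (image left).
- **Golden:** none seen, so it is probably absent.

```bash
cat > h.py <<'E'
import numpy as np,cv2
from scipy.spatial.transform import Rotation as R
from bench import read_state,cams
def pose(c,s=None):
    if "mount" in c:
        s=s or read_state();T=np.eye(4);T[:3,:3]=R.from_quat(s["eef_rot"]).as_matrix();T[:3,3]=s["ee_pos"]
        M=T@np.array(c["mount"]);return M[:3,:3],M[:3,3]
    return R.from_quat(c["attitude"]).as_matrix(),np.array(c["xyz"])
def ray(c,p,P):
    d=P[0]@np.linalg.solve(np.array(c["K"]),[p[0],p[1],1.]);return P[1],d/np.linalg.norm(d)
def onz(r,z): return r[0]+r[1]*(z-r[0][2])/r[1][2]
def tri(*rs):
    A=sum(np.eye(3)-np.outer(d,d) for _,d in rs);b=sum((np.eye(3)-np.outer(d,d))@o for o,d in rs)
    x=np.linalg.solve(A,b);return x,max(np.linalg.norm(np.cross(x-o,d)) for o,d in rs)
def proj(c,X,P):
    q=np.array(c["K"])@(P[0].T@(np.asarray(X)-P[1]));return q[:2]/q[2]
def blobs(img,lo,hi,amin=60,roi=None):
    m=cv2.inRange(cv2.cvtColor(img,cv2.COLOR_BGR2HSV),np.array(lo),np.array(hi))
    if roi: k=np.zeros_like(m);x0,y0,x1,y1=roi;k[y0:y1,x0:x1]=255;m&=k
    m=cv2.morphologyEx(m,cv2.MORPH_OPEN,np.ones((2,2),np.uint8))
    n,_,st,ce=cv2.connectedComponentsWithStats(m)
    return [(ce[i].round(1).tolist(),st[i].tolist()) for i in sorted(range(1,n),key=lambda i:-st[i][4]) if st[i][4]>=amin],m
E
python3 - <<'E'
from h import *
L={n:dict(np.load(f"pics/{n}0.npz")) for n in("scene","side")}
a=cv2.resize(L["scene"]["img"][180:330,110:320],None,fx=3,fy=3,interpolation=cv2.INTER_CUBIC)
b=cv2.resize(L["side"]["img"][230:370,220:490],None,fx=2.3,fy=2.3,interpolation=cv2.INTER_CUBIC)
cv2.imwrite("pics/crop1.png",cv2.resize(np.vstack([np.pad(a,((0,0),(0,0),(0,0))),cv2.resize(b,(630,322))]),(470,576)))
for n,rois in {"scene":dict(cream=(138,258,172,298),brown=(198,246,232,284),dark=(195,214,225,246),dark2=(240,183,268,215),green=(340,235,410,285)),"side":dict(cream=(415,315,460,362),brown=(362,284,402,324),dark=(314,310,354,352),dark2=(232,298,272,340),green=(260,200,320,240))}.items():
    c=L[n];hsv=cv2.cvtColor(c["img"],cv2.COLOR_BGR2HSV)
    for k,r in rois.items():
        lo,hi={"cream":((15,25,130),(40,170,255)),"brown":((0,120,60),(20,255,255)),"dark":((0,0,0),(180,255,75)),"dark2":((0,60,18),(20,255,90)),"green":((45,100,50),(80,255,255))}[k]
        print(n,k,blobs(c["img"],lo,hi,60,r)[0][:2])
for p in [(264,190),(264,240)]:print(L["scene"]["img"][p[1],p[0]])
E
```

```text
scene cream [([155.3, 280.8], [143, 268, 25, 24, 408])]
scene brown [([215.6, 264.9], [205, 254, 22, 23, 427])]
scene dark [([210.4, 227.5], [196, 215, 30, 28, 484])]
scene dark2 [([253.6, 199.3], [242, 188, 25, 28, 430])]
scene green [([374.6, 260.0], [351, 245, 48, 31, 1204])]
side cream [([439.0, 340.0], [424, 324, 30, 31, 503])]
side brown [([382.4, 304.7], [370, 292, 26, 27, 584])]
side dark [([343.6, 336.9], [336, 320, 13, 28, 126])]
side dark2 [([252.8, 321.6], [239, 307, 28, 30, 627])]
side green [([291.8, 221.8], [269, 209, 47, 27, 971])]
[37 41 47]
[ 37  74 121]
```

View pics/crop1.png

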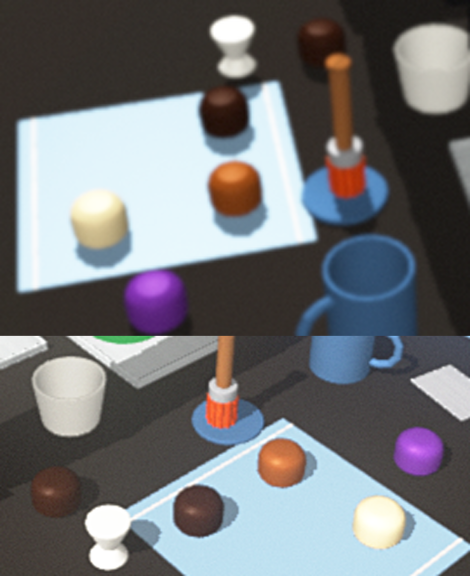

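The crop confirms it: cream, mid-brown and near-black stand right way up on the mat. The purple one, and the dark one off the mat, are decoys.

```bash
python3 - <<'E'
from h import *
L={n:dict(np.load(f"pics/{n}0.npz")) for n in("scene","side")};P={n:pose(L[n]) for n in L}
def d(n,lo,hi,r): 
    b=blobs(L[n]["img"],lo,hi,40,r)[0]; return b[:2]
print("dish",d("scene",(100,120,50),(125,255,255),(240,245,290,285)),d("side",(100,120,50),(125,255,255),(325,255,378,298)))
# handle knob / steel: orange head
print("head",d("scene",(0,200,150),(12,255,255),(250,240,280,275)),d("side",(0,200,150),(12,255,255),(330,255,365,290)))
print("handle",d("scene",(5,100,60),(18,255,255),(252,200,275,250)),d("side",(5,100,60),(18,255,255),(335,208,362,262)))
print("pot",d("scene",(0,0,110),(60,70,255),(280,185,325,232)),d("side",(0,0,110),(60,70,255),(235,240,285,290)))
pts={"cream":((154.5,279),(438.8,339)),"brown":((215.6,265),(382.5,305)),"dark":((210,230),(333.8,331.5)),"dark2":((254,200.5),(252.8,321.5)),
"green":((374.6,260),(291.8,221.8)),"knob":((261.5,208),(350.3,218)),"potrim":((304.5,199),(259,255)),
"trayfar-right?":((452,270),(287,183)),"eggcup":((214,193),(282,338)),"mug":((275,298),(418,216)),"mill":((365,285),(379,167))}
for k,(a,b) in pts.items():
    x,e=tri(ray(L["scene"],a,P["scene"]),ray(L["side"],b,P["side"]));print(k,x.round(4),round(e,4))
for p in[(312,242),(436,227),(452,268),(326,289)]:print("tray sc",onz(ray(L["scene"],p,P["scene"]),.012).round(3))
for p in[(225,208),(275,182),(345,237),(300,256)]:print("tray si",onz(ray(L["side"],p,P["side"]),.012).round(3))
E
```

```text
dish [([264.3, 270.2], [247, 257, 37, 24, 522])] []
head [([265.8, 261.3], [259, 255, 14, 13, 146])] []
handle [([262.8, 223.8], [256, 204, 13, 44, 425])] [([350.2, 236.7], [345, 215, 13, 46, 425])]
pot [([304.9, 210.6], [287, 192, 36, 40, 1140])] [([260.6, 264.9], [239, 243, 43, 47, 1626])]
cream [ 0.5818 -0.3423  0.0147] 0.0021
brown [ 0.569  -0.2137  0.014 ] 0.0028
dark [ 0.4484 -0.2111  0.017 ] 0.0012
dark2 [ 0.354  -0.0941  0.0131] 0.0014
green [6.220e-01 1.272e-01 3.000e-04] 0.0026
knob [ 0.5776 -0.106   0.1529] 0.0017
potrim [0.4457 0.0109 0.0611] 0.0034
trayfar-right? [0.711  0.2637 0.0122] 0.0093
eggcup [ 0.3487 -0.1877  0.0476] 0.0019
mug [ 0.7659 -0.118   0.0833] 0.0019
mill [0.8065 0.0414 0.1165] 0.0026
tray sc [0.54  0.008 0.012]
tray sc [0.557 0.298 0.012]
tray sc [0.697 0.276 0.012]
tray sc [0.693 0.    0.012]
tray si [0.526 0.252 0.012]
tray si [0.687 0.272 0.012]
tray si [ 0.665 -0.009  0.012]
tray si [0.545 0.001 0.012]
```

Positions match the expected heights. Tray centre is about (0.615, 0.14). I'll move over the mat for a wrist view.

```bash
python3 -m crank '-0.2 -0.08 0 0 1;-0.2 -0.08 0 0 1;-0.2 -0.08 0 0 1;-0.2 -0.08 0 0 1;-0.2 -0.08 0 0 1;0 0 0 0 1;0 0 0 0 1;0 0 0 0 1'
cat > look.py <<'E'
import sys
from h import *
s=read_state();c=cams.camera("wrist");np.savez(f"pics/{sys.argv[1]}.npz",s=[*s["ee_pos"],*s["eef_rot"]],**c)
cv2.imwrite(f"pics/{sys.argv[1]}.png",c["img"]);print(s["time"],s["ee_pos"].round(4),s["eef_rot"].round(4))
E
python3 look.py w1
```

```text
time: 0.95
ee_pos: [0.5455, -0.1985, 0.2223]
eef_rot: [0.707, 0.708, 0.0, -0.0]
ft_force: [-0.8, 1.5, -1.7]
width: 0.0868
grip_force: 0.0
0.95 [ 0.5455 -0.1985  0.2223] [ 7.065e-01  7.077e-01  3.000e-04 -3.000e-04]
```

View pics/w1.png

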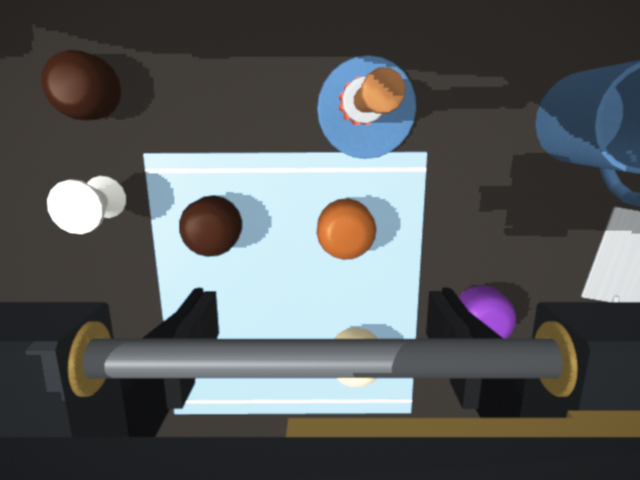

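The wrist view shows dark at (210,226), brown at (346,229), cream half hidden at (355,357) and the brush knob at (382,91). Dish centre is at (367,107).

```bash
cat > rolls.py <<'E'
from h import *
import sys
# triangulate rolls from all three stored views; argv: wrist npz name, then name=u,v (roi centre, wrist)
R0={"cream":((8,15,110),(45,190,255)),"brown":((3,150,80),(18,255,255)),"dark":((0,40,10),(20,255,110))}
def wr(n):
    w=dict(np.load(f"pics/{n}.npz"));return w,pose(w,dict(ee_pos=w["s"][:3],eef_rot=w["s"][3:]))
def circ(img,k,u,v,h=45):
    lo,hi=R0[k];u,v=int(u),int(v);b,m=blobs(img,lo,hi,60,(max(u-h,0),max(v-h,0),u+h,v+h))
    cs=cv2.findContours(m,cv2.RETR_EXTERNAL,cv2.CHAIN_APPROX_NONE)[0];c=max(cs,key=cv2.contourArea)
    return cv2.minEnclosingCircle(c)
E
python3 - <<'E'
from rolls import *
w,Pw=wr("w1");L={n:dict(np.load(f"pics/{n}0.npz")) for n in("scene","side")};P={n:pose(L[n]) for n in L}
S={"brown":((346,229),(215.6,265),(382.5,305)),"dark":((210,226),(210,230),(333.8,331.5)),"knob":((383,89),(261.5,208),(350.3,218)),"cream":((355,358),(154.5,279),(438.8,339))}
for k,(a,b,c) in S.items():
    if k in("brown","dark"): (a,r)=circ(w["img"],k,*a);print(k,a,r)
    rs=[ray(w,a,Pw),ray(L["scene"],b,P["scene"]),ray(L["side"],c,P["side"])]
    x,e=tri(*rs);print(k,x.round(4),round(e,4),[onz(r,.155 if k=="knob" else .022).round(3)[:2].tolist() for r in rs])
print("dish",onz(ray(w,(367,107),Pw),.006))
for p in[(488,308)]:print("purple",onz(ray(w,p,Pw),.03))
E
```

```text
brown (346.39215087890625, 229.52459716796875) 29.232141494750977
brown [ 0.5683 -0.2146  0.0144] 0.0034 [[0.567, -0.214], [0.576, -0.211], [0.562, -0.223]]
dark (210.99295043945312, 226.96478271484375) 30.594240188598633
dark [ 0.4479 -0.2119  0.0175] 0.0018 [[0.449, -0.212], [0.454, -0.21], [0.445, -0.216]]
knob [ 0.5771 -0.1064  0.1529] 0.002 [[0.576, -0.107], [0.579, -0.105], [0.575, -0.11]]
cream [ 0.58   -0.3434  0.0153] 0.0031 [[0.578, -0.341], [0.589, -0.339], [0.576, -0.349]]
dish [ 0.58367366 -0.11118418  0.006     ]
purple [ 0.69623407 -0.28494265  0.03      ]
```

```bash
python3 -m crank '-0.08 0.11 0 0 1;0 0 0.24 0 1;0 0 0.24 0 1;0 0 0.24 0 1;0 0 0.2 0 1;0 0 0.14 0 1;0 0 0 0 1;0 0 0 0 1' 25; python3 -m crank '0 0 0 0 -1;0 0 0 0 -1;0 0 0 0 -1;0 0 0 0 -1;0 0 0 0 -1;0 0 0 0 -1;0 0 0 0 -1;0 0 0 0 -1' 25
```

```text
time: 1.8
ee_pos: [0.5677, -0.215, 0.0111]
eef_rot: [0.707, 0.708, 0.0, -0.0]
ft_force: [0.2, -0.8, 1.3]
width: 0.0874
grip_force: 0.0
time: 2.6
ee_pos: [0.5671, -0.216, 0.0108]
eef_rot: [0.707, 0.707, 0.0, 0.0]
ft_force: [-1.4, 0.3, 4.1]
width: 0.0514
grip_force: 25.0
```

```bash
python3 -m crank '0 0 -0.2 0 -1;0 0 -0.2 0 -1;0 0 -0.2 0 -1;0 0 -0.2 0 -1;0 0 -0.2 0 -1' 40; python3 -m crank '0.24 0.028 0 0 -1;0.24 0.028 0 0 -1;0.24 0.028 0 0 -1;0.24 0.028 0 0 -1;0.24 0.028 0 0 -1;0.24 0.028 0 0 -1;0.24 0.028 0 0 -1;0.24 0.028 0 0 -1;0.24 0.028 0 0 -1;0 0 0 0 -1'; python3 look.py w2
```

```text
time: 3.1
ee_pos: [0.5667, -0.2159, 0.212]
eef_rot: [0.707, 0.707, -0.0, -0.0]
ft_force: [1.0, 0.2, -1.6]
width: 0.0511
grip_force: 40.0
time: 4.1
ee_pos: [0.6152, 0.2252, 0.2094]
eef_rot: [0.704, 0.711, 0.001, -0.002]
ft_force: [-1.1, 0.3, -1.7]
width: 0.0505
grip_force: 40.0
4.1 [0.6152 0.2252 0.2094] [ 7.035e-01  7.107e-01  7.000e-04 -2.300e-03]
```

View pics/w2.png

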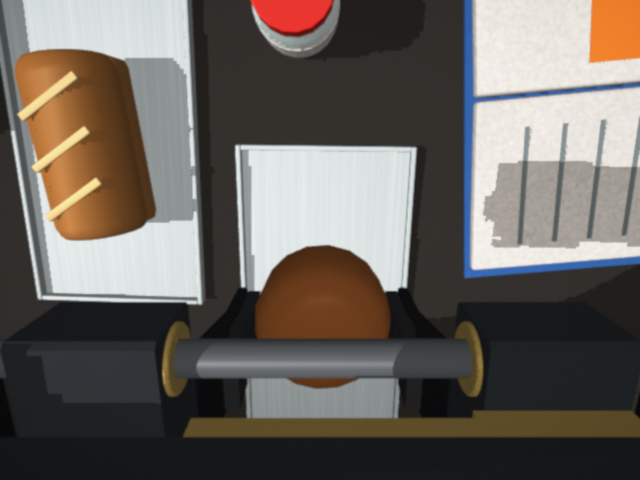

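Brown is held over the tray. The tray's end corners are at (237,147) and (416,149), and the loaf and jar are clear.

```bash
python3 - <<'E'
from rolls import *
w,P=wr("w2")
for p in [(237,147),(416,149),(245,290),(408,290),(204,303),(155,215)]:print(p,onz(ray(w,p,P),.012 if p!=(155,215) else .03).round(4))
E
```

```text
(237, 147) [0.5444 0.2804 0.012 ]
(416, 149) [0.692  0.2804 0.012 ]
(245, 290) [0.5461 0.154  0.012 ]
(408, 290) [0.6937 0.1556 0.012 ]
(204, 303) [0.5081 0.1408 0.012 ]
(155, 215) [0.4784 0.2263 0.03  ]
```

```bash
python3 -m crank '-0.03 0.01 0.2 0.04 -1;0 0 0.24 0.04 -1;0 0 0.24 0 -1;0 0 0.2 0 -1;0 0 0.05 0 -1;0 0 0.03 0 -1;0 0 0 0 -1'; python3 -c "
from bench import read_state as r;s=r();print(s['ee_pos'],s['eef_rot'],s['ft_force'],s['width'])"
```

```text
time: 4.85
ee_pos: [0.6204, 0.2099, 0.0198]
eef_rot: [0.75, 0.661, 0.001, 0.0]
ft_force: [-0.1, 0.5, -0.5]
width: 0.0512
grip_force: 40.0
[0.62041013 0.20985537 0.01984581] [7.50310147e-01 6.61085446e-01 7.56430573e-04 3.80699688e-04] [-0.1395773   0.51146742 -0.51118031] 0.05115320568664285
```

```bash
python3 -m crank '0 0 0.015 -0.04 -1;0 0 0 -0.04 -1;0 0 0 0 -1;0 0 0 0 -1'; python3 -m crank '0 0 0 0 1;0 0 0 0 1;0 0 0 0 1;0 0 0 0 1;0 0 0 0 1'; python3 -m crank '0 0 -0.2 0 1;0 0 -0.24 0 1;0 0 -0.24 0 1;0 0 -0.24 0 1;0 0 -0.05 0 1;0 0 0 0 1'
```

```text
time: 5.25
ee_pos: [0.6206, 0.2103, 0.0175]
eef_rot: [0.708, 0.706, 0.001, 0.001]
ft_force: [-0.3, -0.2, -0.5]
width: 0.051
grip_force: 40.0
time: 5.75
ee_pos: [0.6194, 0.21, 0.0156]
eef_rot: [0.707, 0.707, 0.0, 0.0]
ft_force: [-0.5, 0.5, -0.4]
width: 0.0822
grip_force: 0.0
time: 6.35
ee_pos: [0.6204, 0.2104, 0.212]
eef_rot: [0.707, 0.707, 0.002, 0.001]
ft_force: [0.2, 0.2, -0.0]
width: 0.0874
grip_force: 0.0
```

```bash
python3 -m crank '-0.22 -0.05 0 0 1;-0.22 -0.05 0 0 1;-0.22 -0.05 0 0 1;-0.22 -0.05 0 0 1;-0.22 -0.05 0 0 1;-0.22 -0.05 0 0 1;-0.22 -0.05 0 0 1;-0.22 -0.05 0 0 1;-0.22 -0.05 0 0 1' >/dev/null; python3 -m crank '0 0 0 0 1;0 0 0 0 1;0 0 0 0 1;0 0 0 0 1'; python3 look.py w3; python3 - <<'E'
from rolls import *
w,P=wr("w3")
for k,lo,hi in (("dark",(0,60,10),(20,255,110)),("cream",(15,15,120),(45,190,255))):
  for b in blobs(w["img"],lo,hi,300)[0][:5]:print(k,b,onz(ray(w,b[0],P),.024).round(3))
c=cams.camera("scene");cv2.imwrite("pics/s3.png",c["img"])
E
```

```text
time: 7.65
ee_pos: [0.5296, -0.1844, 0.2088]
eef_rot: [0.706, 0.708, -0.0, -0.001]
ft_force: [-1.0, 0.1, 0.6]
width: 0.0868
grip_force: 0.0
7.65 [ 0.5296 -0.1844  0.2088] [ 7.063e-01  7.079e-01 -1.000e-04 -6.000e-04]
dark ([97.6, 103.3], [55, 68, 82, 72, 4168]) [ 0.356 -0.096  0.024]
dark ([227.3, 246.2], [197, 216, 61, 61, 2818]) [ 0.449 -0.211  0.024]
cream ([382.3, 391.6], [348, 378, 55, 32, 820]) [ 0.587 -0.353  0.024]
cream ([75.7, 363.0], [69, 327, 19, 70, 458]) [ 0.303 -0.323  0.024]
cream ([570.9, 363.3], [560, 327, 18, 70, 457]) [ 0.76  -0.322  0.024]
```

View pics/w3.png

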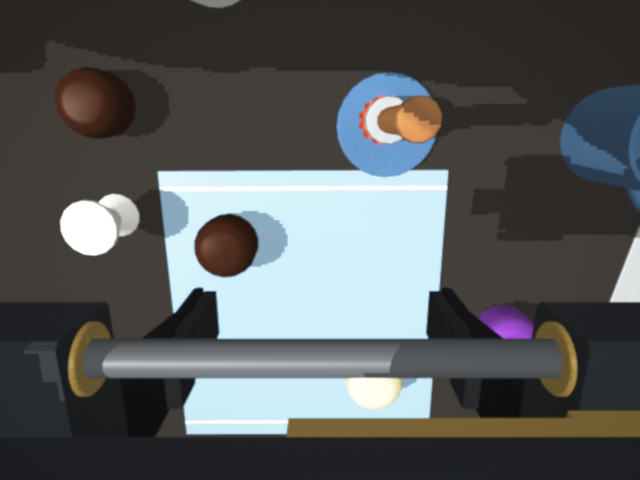

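Dark is still at (227,246), which gives (0.449,-0.211). The egg cup clears the fingers.

```bash
python3 -m crank '-0.07 -0.2 0 0 1;-0.065 -0.205 0 0 1;0 0 0.24 0 1;0 0 0.24 0 1;0 0 0.24 0 1;0 0 0.19 0 1;0 0 0.08 0 1;0 0 0 0 1;0 0 0 0 1' 25; python3 -m crank '0 0 0 0 -1;0 0 0 0 -1;0 0 0 0 -1;0 0 0 0 -1;0 0 0 0 -1;0 0 0 0 -1;0 0 0 0 -1' 40;python3 -m crank '0 0 -0.2 0 -1;0 0 -0.2 0 -1;0 0 -0.2 0 -1;0 0 -0.2 0 -1;0 0 -0.2 0 -1;0 0 0 0 -1;0 0 0 0 -1'
```

```text
time: 8.65
ee_pos: [0.4489, -0.2128, 0.0122]
eef_rot: [0.707, 0.707, 0.0, 0.0]
ft_force: [0.2, -0.1, 0.2]
width: 0.0871
grip_force: 0.0
time: 9.35
ee_pos: [0.4484, -0.213, 0.0117]
eef_rot: [0.707, 0.707, 0.0, -0.0]
ft_force: [-0.6, 0.2, 4.4]
width: 0.051
grip_force: 40.0
time: 10.05
ee_pos: [0.4487, -0.2131, 0.2119]
eef_rot: [0.707, 0.707, 0.0, 0.001]
ft_force: [0.0, 1.5, -1.5]
width: 0.0513
grip_force: 40.0
```

```bash
python3 -m crank '0.193 0.095 0 0 -1;0.193 0.095 0 0 -1;0.193 0.095 0 0 -1;0.193 0.095 0 0 -1;0.193 0.095 0 0 -1;0.193 0.095 0 0 -1;0.193 0.095 0 0 -1;0.193 0.095 0 0 -1;0.193 0.095 0 0 -1'; python3 -m crank '0 0 0 0 -1;0 0 0.2 0 -1;0 0 0.2 0 -1;0 0 0.2 0 -1;0 0 0.2 0 -1;0 0 0.1 0 -1;0 0 0.05 0 -1;0 0 0 0 -1;0 0 0 0 -1'
```

```text
time: 10.95
ee_pos: [0.6192, 0.1358, 0.2092]
eef_rot: [0.707, 0.707, -0.001, -0.001]
ft_force: [1.2, -1.8, -0.6]
width: 0.0512
grip_force: 40.0
time: 11.85
ee_pos: [0.6199, 0.1345, 0.0223]
eef_rot: [0.707, 0.707, 0.0, 0.0]
ft_force: [0.9, -0.4, -0.8]
width: 0.0514
grip_force: 40.0
```

```bash
python3 look.py w4;python3 - <<'E'
from h import *
c=cams.camera("scene");cv2.imwrite("pics/s4.png",c["img"])
E
```

```text
11.85 [0.6199 0.1345 0.0223] [7.071e-01 7.071e-01 4.000e-04 2.000e-04]
```

View pics/w4.png

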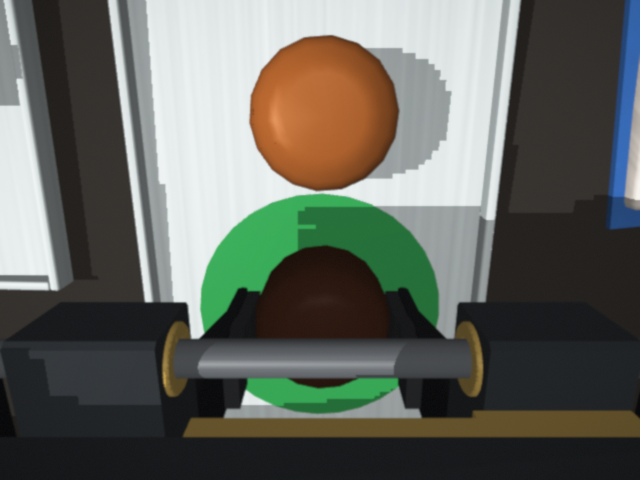

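Brown sits flat at (324,113). Dark hangs over the liner at (322,315), clear of it. I'll lower and release.

```bash
python3 -m crank '0 0 0.028 0 -1;0 0 0 0 -1;0 0 0 0 -1'; python3 -m crank '0 0 0 0 1;0 0 0 0 1;0 0 0 0 1;0 0 0 0 1;0 0 0 0 1;0 0 -0.2 0 1;0 0 -0.24 0 1;0 0 -0.24 0 1;0 0 -0.24 0 1;0 0 -0.05 0 1'; python3 -m crank '-0.24 -0.02 0 0 1;-0.24 -0.02 0 0 1;-0.24 -0.02 0 0 1;-0.24 -0.02 0 0 1;-0.24 -0.02 0 0 1;-0.24 -0.02 0 0 1;-0.24 -0.02 0 0 1;-0.24 -0.02 0 0 1;-0.1 -0.02 0 0 1;0 0 0 0 1' ;python3 -m crank '0 0 0 0 1;0 0 0 0 1;0 0 0 0 1';  python3 look.py w5; python3 - <<'E'
from rolls import *
w,P=wr("w5")
for k,lo,hi in (("dark",(0,60,10),(20,255,110)),("cream",(15,15,120),(45,190,255))):
  for b in blobs(w["img"],lo,hi,300)[0][:5]:print(k,b,onz(ray(w,b[0],P),.024).round(3))
E
```

```text
time: 12.25
ee_pos: [0.6194, 0.1344, 0.016]
eef_rot: [0.707, 0.707, 0.0, 0.0]
ft_force: [1.0, -0.1, -0.7]
width: 0.0514
grip_force: 40.0
time: 13.25
ee_pos: [0.6218, 0.1352, 0.2168]
eef_rot: [0.707, 0.707, 0.004, 0.002]
ft_force: [1.3, 0.2, -0.1]
width: 0.0872
grip_force: 0.0
time: 14.25
ee_pos: [0.5816, -0.2744, 0.2093]
eef_rot: [0.709, 0.705, -0.001, 0.0]
ft_force: [0.8, -0.4, -0.2]
width: 0.0871
grip_force: 0.0
time: 14.55
ee_pos: [0.584, -0.2678, 0.21]
eef_rot: [0.706, 0.708, 0.0, -0.0]
ft_force: [-0.3, 0.3, -0.6]
width: 0.087
grip_force: 0.0
14.55 [ 0.584  -0.2678  0.21  ] [ 7.062e-01  7.080e-01  3.000e-04 -1.000e-04]
dark ([24.3, 11.8], [0, 0, 53, 28, 1252]) [ 0.365 -0.116  0.024]
cream ([316.9, 296.4], [287, 266, 59, 62, 2796]) [ 0.58  -0.341  0.024]
cream ([572.4, 365.5], [566, 335, 12, 60, 300]) [ 0.817 -0.409  0.024]
```

```bash
python3 -m crank '-0.2 -0.02 0 0 1;-0.167 0 0 0 1;0 0 0.24 0 1;0 0 0.24 0 1;0 0 0.24 0 1;0 0 0.19 0 1;0 0 0.085 0 1;0 0 0 0 1;0 0 0 0 1' 25; python3 -m crank '0 0 0 0 -1;0 0 0 0 -1;0 0 0 0 -1;0 0 0 0 -1;0 0 0 0 -1;0 0 0 0 -1;0 0 0 0 -1' 40;python3 -m crank '0 0 -0.2 0 -1;0 0 -0.2 0 -1;0 0 -0.2 0 -1;0 0 -0.2 0 -1;0 0 -0.2 0 -1;0 0 0 0 -1;0 0 0 0 -1'
```

```text
time: 15.5
ee_pos: [0.5806, -0.3433, 0.0129]
eef_rot: [0.707, 0.707, 0.0, 0.001]
ft_force: [0.1, -0.7, 0.6]
width: 0.0871
grip_force: 0.0
time: 16.2
ee_pos: [0.5794, -0.343, 0.0112]
eef_rot: [0.707, 0.707, 0.0, 0.0]
ft_force: [-1.2, 0.8, 3.1]
width: 0.0512
grip_force: 40.0
time: 16.9
ee_pos: [0.5797, -0.3431, 0.2115]
eef_rot: [0.707, 0.707, 0.0, 0.001]
ft_force: [0.1, -0.0, -0.9]
width: 0.0513
grip_force: 40.0
```

```bash
python3 -m crank '0.2 0.02 0 0 -1;0.2 0.02 0 0 -1;0.2 0.02 0 0 -1;0.2 0.02 0 0 -1;0.2 0.02 0 0 -1;0.2 0.02 0 0 -1;0.2 0.02 0 0 -1;0.2 0.02 0 0 -1;0.2 0.02 0 0 -1;0.2 0.02 0 0 -1'; python3 -m crank '0 0 0 0 -1;0 0 0.2 0 -1;0 0 0.2 0 -1;0 0 0.2 0 -1;0 0 0.2 0 -1;0 0 0.1 0 -1;0 0 0.05 0 -1;0 0 0 0 -1;0 0 0 0 -1';  python3 look.py w6
```

```text
time: 17.9
ee_pos: [0.6184, 0.0586, 0.2088]
eef_rot: [0.707, 0.707, -0.001, -0.001]
ft_force: [1.4, 0.0, -0.9]
width: 0.0511
grip_force: 40.0
time: 18.8
ee_pos: [0.6198, 0.0571, 0.0216]
eef_rot: [0.707, 0.707, 0.0, 0.0]
ft_force: [-0.3, -0.9, 0.3]
width: 0.0511
grip_force: 40.0
18.8 [0.6198 0.0571 0.0216] [7.071e-01 7.071e-01 3.000e-04 2.000e-04]
```

View pics/w6.png

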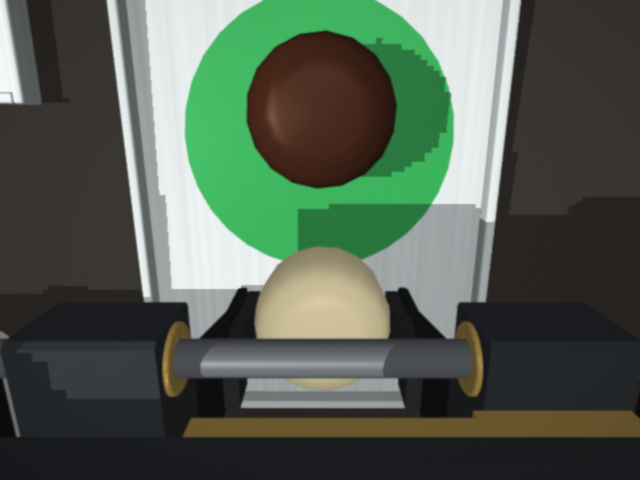

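Dark sits at (322,109) and cream is held inside the near rim (row ~395). I'll release it and go over to the brush.

```bash
python3 -m crank '0 0 0.028 0 -1;0 0 0 0 -1;0 0 0 0 -1'; python3 -m crank '0 0 0 0 1;0 0 0 0 1;0 0 0 0 1;0 0 0 0 1;0 0 0 0 1;0 0 -0.2 0 1;0 0 -0.24 0 1;0 0 -0.24 0 1;0 0 -0.24 0 1;0 0 -0.08 0 1'; python3 -m crank '0 -0.1 -0.2 0 1;-0.2 -0.1 0 0 1;-0.1 0 0 0 1;0 0 0 0 1;0 0 0 0 1;0 0 0 0 1'; python3 look.py w7
python3 - <<'E'
from h import *
for n in("scene","side"):
    c=cams.camera(n);np.savez(f"pics/{n}7.npz",**c);cv2.imwrite(f"pics/{n}7.png",c["img"])
a=cv2.imread("pics/w7.png");b=cv2.imread("pics/side7.png")
cv2.imwrite("pics/m7.png",np.hstack([cv2.resize(a,(400,300)),cv2.resize(b[150:390,170:490],(400,300))]))
E
```

```text
time: 19.15
ee_pos: [0.6196, 0.057, 0.0157]
eef_rot: [0.707, 0.707, 0.0, 0.0]
ft_force: [0.8, 0.4, -1.0]
width: 0.0511
grip_force: 40.0
time: 20.15
ee_pos: [0.6213, 0.0573, 0.2215]
eef_rot: [0.707, 0.707, 0.003, 0.002]
ft_force: [0.7, -0.7, 0.2]
width: 0.0871
grip_force: 0.0
time: 20.75
ee_pos: [0.5795, -0.0017, 0.2552]
eef_rot: [0.707, 0.708, 0.0, -0.0]
ft_force: [-0.3, -0.2, 0.6]
width: 0.0871
grip_force: 0.0
20.75 [ 0.5795 -0.0017  0.2552] [ 7.066e-01  7.076e-01  1.000e-04 -3.000e-04]
```

View pics/m7.png

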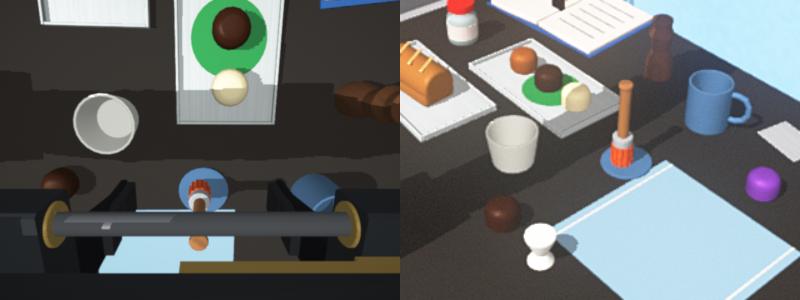

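All three rolls sit on the tray: wrist half shows dark (232,28) and cream (230,88), side half brown (523,60). The brush still stands on its dish, and the pot is at wrist (105,122) in the montage. Now to measure brush, dish, pot and rolls.

```bash
python3 - <<'E'
from rolls import *
L={n:dict(np.load(f"pics/{n}7.npz")) for n in("scene","side")};P={n:pose(L[n]) for n in L}
W={n:wr(n) for n in("w1","w3","w7","w4","w6")}
def fit(img,lo,hi,roi):
    m=blobs(img,lo,hi,60,roi)[1];c=max(cv2.findContours(m,cv2.RETR_EXTERNAL,cv2.CHAIN_APPROX_NONE)[0],key=cv2.contourArea)
    h=cv2.convexHull(c);return cv2.fitEllipse(h),cv2.contourArea(c)
blue=((100,110,40),(125,255,255))
for n,roi in(("w1",(310,50,425,162)),("w3",(330,65,445,180)),("w7",(280,260,370,345))):
    e,a=fit(W[n][0]["img"],*blue,roi);print("dish",n,np.round(e[0],1),np.round(e[1],1),onz(ray(W[n][0],e[0],W[n][1]),.006).round(4))
e,a=fit(L["scene"]["img"],*blue,(240,245,290,285));print("dish sc",e,onz(ray(L["scene"],e[0],P["scene"]),.006).round(4))
kr=[ray(W["w1"][0],(384,90),W["w1"][1]),ray(W["w3"][0],(419,120),W["w3"][1]),ray(W["w7"][0],(198*1.6,243*1.6),W["w7"][1]),ray(L["scene"],(261.5,208),P["scene"]),ray(L["side"],(350.3,218),P["side"])]
x,er=tri(*kr);print("knob",x.round(4),er,[onz(r,.152).round(4)[:2].tolist() for r in kr])
# orange head collar etc in w7
for n,roi in(("w1",(325,70,380,140)),("w7",(300,280,345,330))):
  print("head",n,blobs(W[n][0]["img"],(0,190,120),(10,255,255),20,roi)[0][:3])
# pot rim inner/outer
e,a=fit(W["w7"][0]["img"],(0,0,90),(180,70,255),(100,140,235,260));print("pot w7",e,a,onz(ray(W["w7"][0],e[0],W["w7"][1]),.06).round(4))
e,a=fit(W["w7"][0]["img"],*R0["cream"],(320,95,410,190));print("cream w7",e,onz(ray(W["w7"][0],e[0],W["w7"][1]),.03).round(4))
for k,r1,r2 in(("cream",(340,235,410,290),(360,215,430,260)),("brown",(345,225,420,285),(250,165,300,215)),):
  for n,roi in(("scene",(300,220,460,290)),("side",(230,170,340,250))):
    for b in blobs(L[n]["img"],*R0[k],40,roi)[0][:2]:print(k,n,b,onz(ray(L[n],b[0],P[n]),.026).round(3))
for k,n,u in(("brown","w4",(324,113)),("dark","w6",(322,109))):
  c,r=circ(W[n][0]["img"],k,*u,h=85);print(k,n,c,r,onz(ray(W[n][0],c,W[n][1]),.03).round(4))
cv2.imwrite("pics/m8.png",np.hstack([cv2.resize(L["side"]["img"][170:270,230:340],(440,400)),cv2.resize(L["scene"]["img"][170:290,250:410],(400,300)).copy() if 0 else cv2.resize(L["scene"]["img"][190:290,300:390],(360,400))]))
E
```

```text
dish w1 [367.3 107.6] [ 97.5 102.2] [ 0.584  -0.1117  0.006 ]
dish w3 [388.  124.9] [ 99.5 104.4] [ 0.5839 -0.1115  0.006 ]
dish w7 [326.4 304.8] [72.2 79. ] [ 0.5845 -0.1108  0.006 ]
dish sc ((264.6702880859375, 266.96612548828125), (28.208776473999023, 38.080265045166016), 85.42813873291016) [ 0.5899 -0.1091  0.006 ]
knob [ 0.5769 -0.1075  0.154 ] 0.0028576667456943444 [[0.5774, -0.1074], [0.5774, -0.1081], [0.5762, -0.1108], [0.5746, -0.1043], [0.5781, -0.1074]]
head w1 []
head w7 [([318.3, 298.8], [304, 290, 32, 19, 291])]
pot w7 ((169.29693603515625, 197.25979614257812), (99.1637954711914, 105.006591796875), 102.48123931884766) 7972.0 [0.4506 0.0119 0.06  ]
cream w7 ((368.4281311035156, 140.7884979248047), (58.91263961791992, 61.01341247558594), 34.82422637939453) [0.6207 0.0574 0.03  ]
cream scene ([344.6, 259.4], [333, 247, 24, 26, 537]) [0.63  0.058 0.026]
cream scene ([309.0, 225.6], [301, 221, 19, 11, 153]) [0.498 0.011 0.026]
cream side ([311.5, 228.6], [300, 217, 24, 24, 485]) [0.615 0.047 0.026]
cream side ([269.4, 198.9], [258, 188, 23, 23, 439]) [0.616 0.201 0.026]
brown scene ([412.8, 248.1], [403, 237, 21, 23, 394]) [0.63  0.212 0.026]
brown side ([267.7, 198.1], [260, 189, 18, 21, 269]) [0.615 0.206 0.026]
brown w4 (324.5, 113.5) 76.86686706542969 [0.6209 0.2126 0.03  ]
dark w6 (322.3086853027344, 109.98384857177734) 77.27420043945312 [0.6201 0.1364 0.03  ]
```

View pics/m8.png

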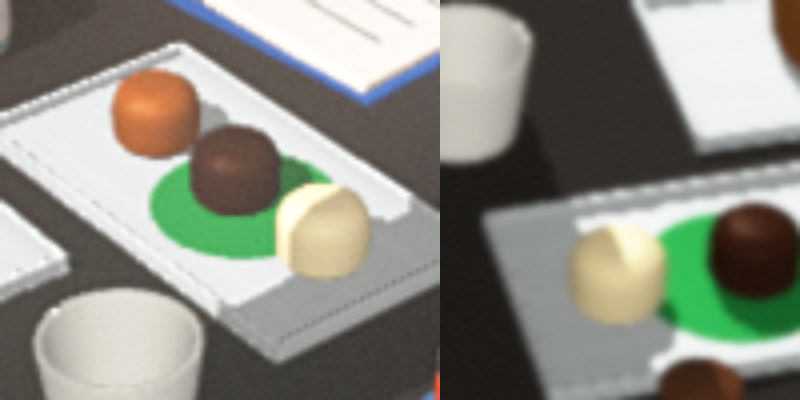

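Brush axis is at about (0.577,-0.108), dish centre (0.584,-0.1115), pot (0.449,0.011), and all rolls stand upright. Grasping the brush handle.

```bash
python3 -m crank '-0.2 -0.01 0 0 1;-0.2 0 0 0 1;-0.13 0 0 0 1;0 0 0 0 1;0 0 0 0 1' 10; python3 -m crank '0 0 0.2 0 1;0 0 0.2 0 1;0 0 0.2 0 0;0 0 0.13 0 0;0 0 0.07 0 0;0 0 0 0 -0.3;0 0 0 0 -0.3;0 0 0 0 -0.3;0 0 0 0 -0.3' 10; python3 -m crank '0 0 0 0 -1;0 0 0 0 -1;0 0 0 0 -1;0 0 0 0 -1;0 0 0 0 -1;0 0 0 0 -1' 10;
```

```text
time: 21.4
ee_pos: [0.5775, -0.1086, 0.2551]
eef_rot: [0.707, 0.707, 0.0, -0.0]
ft_force: [-0.4, 1.1, -0.2]
width: 0.087
grip_force: 0.0
time: 22.3
ee_pos: [0.5783, -0.109, 0.0969]
eef_rot: [0.707, 0.707, 0.001, 0.001]
ft_force: [0.3, -0.7, 0.3]
width: 0.0392
grip_force: 0.0
time: 22.9
ee_pos: [0.5775, -0.109, 0.0955]
eef_rot: [0.707, 0.707, 0.0, 0.0]
ft_force: [-0.8, -0.5, 3.3]
width: 0.0176
grip_force: 10.0
```

```bash
python3 -m crank '0 0 0 0 -1;0 0 0 0 -1;0 0 -0.1 0 -1;0 0 -0.2 0 -1;0 0 -0.2 0 -1;0 0 -0.1 0 -1;0.15 -0.16 0 0 -1;0.15 -0.16 0 0 -1;0.15 -0.16 0 0 -1;0.15 -0.16 0 0 -1' 45; python3 -m crank '0 0 0 0 -1;0 0 0 0 -1;0 0 0 0 -1;0 0 0 0 -1'; python3 look.py w9; python3 - <<'E'
from h import *
for n in("scene","side"):
    c=cams.camera(n);np.savez(f"pics/{n}9.npz",**c);cv2.imwrite(f"pics/{n}9.png",c["img"])
a=cv2.imread("pics/w9.png");b=cv2.imread("pics/side9.png");d=cv2.imread("pics/scene9.png")
cv2.imwrite("pics/m9.png",np.hstack([cv2.resize(d[120:260,230:370],(400,400)),cv2.resize(b[130:300,190:360],(400,400))]))
E
```

```text
time: 23.9
ee_pos: [0.4479, 0.012, 0.2149]
eef_rot: [0.707, 0.707, -0.0, -0.0]
ft_force: [0.3, 0.9, -0.1]
width: 0.0169
grip_force: 45.0
time: 24.3
ee_pos: [0.4499, 0.0102, 0.2151]
eef_rot: [0.708, 0.707, -0.0, -0.0]
ft_force: [0.4, 0.2, -0.6]
width: 0.0174
grip_force: 45.0
24.3 [0.4499 0.0102 0.2151] [ 7.076e-01  7.066e-01 -1.000e-04 -1.000e-04]
```

View pics/m9.png

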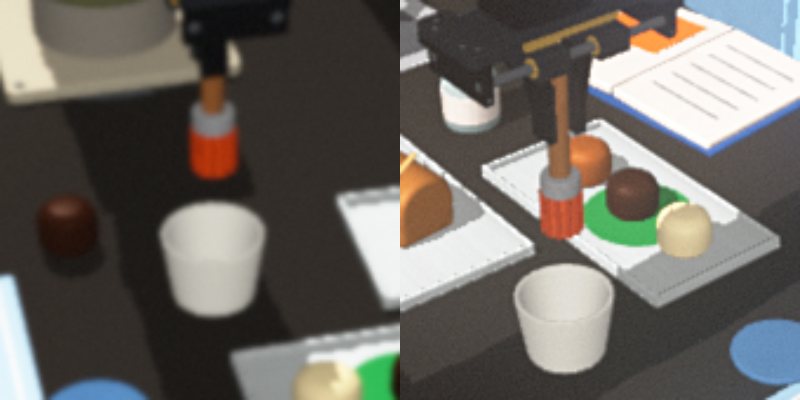

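Brush is held upright over the pot. Head-bottom centre is at scene (304.9,178.8) and side (258.9,228.6); the rim is at (304.6,202) and (260.1,254.5).

```bash
python3 - <<'E'
from h import *
L={n:dict(np.load(f"pics/{n}9.npz")) for n in("scene","side")};P={n:pose(L[n]) for n in L}
def fit(n,lo,hi,roi):
    m=blobs(L[n]["img"],lo,hi,60,roi)[1];c=max(cv2.findContours(m,cv2.RETR_EXTERNAL,cv2.CHAIN_APPROX_NONE)[0],key=cv2.contourArea);return cv2.boundingRect(c)
print(fit("scene",(0,170,80),(12,255,255),(290,150,320,190)),fit("side",(0,170,60),(12,255,255),(240,195,280,240)))
print(fit("scene",(0,0,100),(60,70,255),(280,185,330,235)),fit("side",(0,0,100),(60,70,255),(230,238,290,292)))
for k,a,b in(("tip",(304.9,178.8),(258.9,228.6)),("rim",(304.6,202),(260.1,254.5))):
    x,e=tri(ray(L["scene"],a,P["scene"]),ray(L["side"],b,P["side"]));print(k,x.round(4),e)
print([ (onz(ray(L["scene"],(304.6,202),P["scene"]),.06)).round(4),(onz(ray(L["side"],(260.1,254.5),P["side"]),.06)).round(4)])
E
```

```text
(297, 167, 18, 17) (251, 215, 18, 17)
(287, 191, 37, 41) (239, 243, 43, 47)
tip [0.4505 0.0125 0.1208] 0.0022320710216431837
rim [0.4504 0.0114 0.0577] 0.0012854922533207555
[array([0.4521, 0.0119, 0.06  ]), array([0.4485, 0.0072, 0.06  ])]
```

```bash
python3 -m crank '0 0 0.2 0 -1;0 0 0.2 0 -1;0 0 0.1 0 -1;0 0 0.06 0 -1;0 0 0 0 -1;0 0 0 0 -1;0 0 0 0 -1;0 0 0 0 -1'; python3 -m crank '0 0 -0.1 0 -1;0 0 -0.2 0 -1;0 0 -0.2 0 -1;0 0 -0.06 0 -1;0 0 0 0 -1;0 0 0 0 -1'; python3 - <<'E'
from h import *
c=cams.camera("scene");P=pose(c)
print(blobs(c["img"],(0,170,80),(12,255,255),40,(280,140,330,195))[0][:2],blobs(c["img"],(0,0,100),(60,70,255),100,(280,185,330,235))[0][:1])
for b in blobs(c["img"],*((8,15,110),(45,190,255)),150,(325,235,360,275))[0][:1]:print(b)
E
```

```text
time: 25.25
ee_pos: [0.4502, 0.0111, 0.1044]
eef_rot: [0.707, 0.707, 0.001, 0.001]
ft_force: [0.3, -0.6, -1.7]
width: 0.0172
grip_force: 45.0
time: 25.85
ee_pos: [0.449, 0.011, 0.2145]
eef_rot: [0.707, 0.707, -0.0, -0.0]
ft_force: [-0.1, 0.3, -0.5]
width: 0.0172
grip_force: 45.0
[([305.8, 175.1], [297, 167, 18, 17, 243])] [([305.2, 210.4], [287, 192, 37, 40, 1185])]
([344.6, 259.4], [333, 247, 24, 26, 538])
```

```bash
python3 -m crank '0.059 0.213 0 0 -1;0.059 0.213 0 0 -1;0.059 0.213 0 0 -1;0.059 0.213 0 0 -1;0 0 0 0 -1;0 0 0 0 -1;0 0 0.15 0 -1;0 0 0.15 0 -1;0 0 0 0 -1;0 0 0 0 -1'; python3 -m crank '0 0 0.06 0 -1;0 0 0 0 -1;0 0 0 0 -1;0 0 0 0 -1'
```

```text
time: 26.9
ee_pos: [0.6191, 0.0578, 0.1559]
eef_rot: [0.707, 0.707, -0.0, -0.0]
ft_force: [-0.3, -0.9, -0.7]
width: 0.017
grip_force: 45.0
time: 27.3
ee_pos: [0.6201, 0.0583, 0.144]
eef_rot: [0.707, 0.707, 0.0, 0.0]
ft_force: [0.1, -0.4, -0.7]
width: 0.0175
grip_force: 45.0
```

```bash
python3 -m crank '0 0 0.02 0 -1;0 0 0.015 0 -1;0 0 0 0 -1;0 0 0 0 -1'; python3 -m crank '0 0 0.01 0 -1;0 0 0 0 -1;0 0 0 0 -1'
```

```text
time: 27.7
ee_pos: [0.6198, 0.0582, 0.1362]
eef_rot: [0.707, 0.707, -0.0, -0.0]
ft_force: [-0.0, 0.2, -0.3]
width: 0.0171
grip_force: 45.0
time: 28.0
ee_pos: [0.6198, 0.0582, 0.1343]
eef_rot: [0.707, 0.707, -0.0, -0.0]
ft_force: [-0.9, 0.2, -1.2]
width: 0.0172
grip_force: 45.0
```

```bash
python3 -m crank '0 0 0.007 0 -1;0 0 0 0 -1;0 0 0 0 -1'; python3 -m crank '0 0 0.005 0 -1;0 0 0 0 -1;0 0 0 0 -1'
```

```text
time: 28.3
ee_pos: [0.6201, 0.0583, 0.1336]
eef_rot: [0.707, 0.707, 0.0, 0.0]
ft_force: [-2.0, -0.3, 4.9]
width: 0.0173
grip_force: 45.0
time: 28.6
ee_pos: [0.6203, 0.0583, 0.1335]
eef_rot: [0.707, 0.707, 0.001, 0.001]
ft_force: [-3.3, -0.8, 11.8]
width: 0.0174
grip_force: 45.0
```

Dabbed cream, with contact at the expected height. Now the second dip.

```bash
python3 -m crank '0 0 -0.1 0 -1;0 0 -0.15 0 -1;0 0 -0.16 0 -1;-0.059 -0.213 0 0 -1;-0.059 -0.213 0 0 -1;-0.059 -0.213 0 0 -1;-0.059 -0.213 0 0 -1;0 0 0 0 -1;0 0 0 0 -1;0 0 0 0 -1'; python3 - <<'E'
from h import *
for n,r1,r2,r3 in(("scene",(280,140,330,195),(280,185,330,235),(325,235,362,278)),("side",(240,190,280,242),(230,238,290,292),(295,212,330,245))):
  c=cams.camera(n);cv2.imwrite(f"pics/{n}10.png",c["img"])
  print(n,blobs(c["img"],(0,170,60),(12,255,255),40,r1)[0][:2],blobs(c["img"],(0,0,100),(60,70,255),100,r2)[0][:1],blobs(c["img"],(8,15,110),(45,190,255),150,r3)[0][:1])
E
```

```text
time: 29.6
ee_pos: [0.4502, 0.0114, 0.2142]
eef_rot: [0.707, 0.707, 0.0, 0.0]
ft_force: [-0.7, -0.0, -0.9]
width: 0.0168
grip_force: 45.0
scene [([305.6, 175.7], [297, 167, 18, 18, 257])] [([305.2, 210.3], [287, 191, 37, 41, 1187])] [([344.6, 259.3], [333, 247, 24, 26, 539])]
side [([259.2, 223.3], [251, 215, 18, 17, 247])] [([260.6, 264.9], [239, 243, 43, 47, 1642])] [([311.4, 228.6], [300, 217, 24, 24, 500])]
```

```bash
python3 -m crank '0 0 0.2 0 -1;0 0 0.2 0 -1;0 0 0.1 0 -1;0 0 0.06 0 -1;0 0 0 0 -1;0 0 0 0 -1;0 0 0 0 -1;0 0 0 0 -1'; python3 -m crank '0 0 -0.1 0 -1;0 0 -0.2 0 -1;0 0 -0.2 0 -1;0 0 -0.06 0 -1;0.167 0.142 0 0 -1;0.167 0.142 0 0 -1;0.167 0.142 0 0 -1;0.167 0.142 0 0 -1;0.167 0.142 0 0 -1;0.167 0.142 0 0 -1'; python3 -m crank '0 0 0 0 -1;0 0 0 0 -1;0 0 0.15 0 -1;0 0 0.15 0 -1;0 0 0 0 -1;0 0 0 0 -1;0 0 0 0 -1'
python3 - <<'E'
from h import *
for n,r1,r2,r3 in(("scene",(385,170,440,240),(280,185,330,235),(395,225,430,270)),("side",(240,130,300,188),(230,238,290,292),(252,185,285,215))):
  c=cams.camera(n);cv2.imwrite(f"pics/{n}11.png",c["img"])
  print(n,blobs(c["img"],(0,170,60),(12,255,255),40,r1)[0][:2],blobs(c["img"],(0,0,100),(60,70,255),100,r2)[0][:1],blobs(c["img"],(3,150,80),(18,255,255),40,r3)[0][:2])
a=cv2.imread("pics/scene11.png")[150:300,280:460];b=cv2.imread("pics/side11.png")[120:300,220:400]
cv2.imwrite("pics/m11.png",np.hstack([cv2.resize(a,(400,333)),cv2.resize(b,(333,333))]))
E
```

```text
time: 30.5
ee_pos: [0.4502, 0.0111, 0.103]
eef_rot: [0.707, 0.707, 0.001, 0.001]
ft_force: [0.0, -0.1, -0.1]
width: 0.0168
grip_force: 45.0
time: 31.5
ee_pos: [0.6209, 0.2126, 0.2137]
eef_rot: [0.707, 0.707, 0.0, 0.0]
ft_force: [-0.5, -0.1, -1.4]
width: 0.0172
grip_force: 45.0
time: 32.2
ee_pos: [0.6207, 0.2112, 0.1564]
eef_rot: [0.707, 0.707, 0.001, 0.001]
ft_force: [0.2, 0.0, 0.4]
width: 0.0172
grip_force: 45.0
scene [([415.1, 230.3], [406, 221, 20, 20, 236])] [([305.2, 210.3], [287, 191, 37, 41, 1190])] [([413.5, 243.1], [403, 226, 21, 34, 554])]
side [([268.0, 178.4], [261, 171, 15, 15, 174])] [([260.6, 264.9], [239, 243, 43, 47, 1642])] [([268.1, 198.6], [260, 189, 19, 21, 285])]
```

View pics/m11.png

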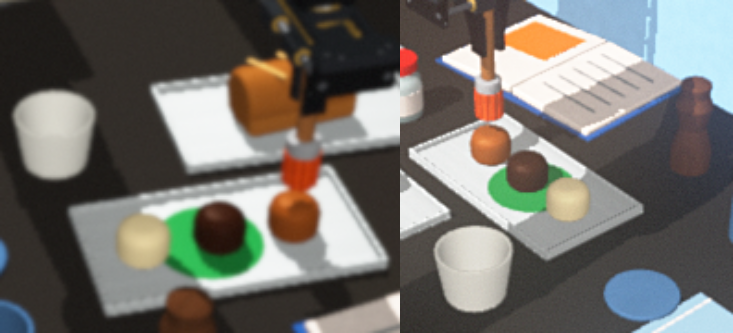

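The brush hangs centred over brown (scene half (300,165) above (293,215); side half (488,100) above (490,146)). Rolls and pot are unmoved. Dabbing.

```bash
python3 -m crank '0 0 0.06 0 -1;0 0 0.04 0 -1;0 0 0 0 -1;0 0 0 0 -1;0 0 0 0 -1'; python3 -m crank '0 0 0.012 0 -1;0 0 0 0 -1;0 0 0 0 -1'
```

```text
time: 32.8
ee_pos: [0.6196, 0.2113, 0.1334]
eef_rot: [0.707, 0.707, -0.0, -0.0]
ft_force: [0.6, -1.3, -0.8]
width: 0.0172
grip_force: 45.0
time: 33.1
ee_pos: [0.6201, 0.2116, 0.1329]
eef_rot: [0.707, 0.707, 0.001, 0.0]
ft_force: [-3.0, -1.7, 9.7]
width: 0.0169
grip_force: 45.0
```

```bash
python3 -m crank '0 0 -0.1 0 -1;0 0 -0.1 0 -1;0 0 -0.1 0 -1;-0.19 0 0 0 -1;-0.19 0 0 0 -1;0 0 0 0 -1;0 0 0 0 -1;0 0 0 0 -1'; python3 - <<'E'
from h import *
for n in("scene","side"):
  c=cams.camera(n);cv2.imwrite(f"pics/{n}12.png",c["img"])
a=cv2.imread("pics/scene12.png")[150:300,280:460];b=cv2.imread("pics/side12.png")[120:300,220:400]
cv2.imwrite("pics/m12.png",np.hstack([cv2.resize(a,(400,333)),cv2.resize(b,(333,333))]))
E
```

```text
time: 33.9
ee_pos: [0.6196, 0.1366, 0.1914]
eef_rot: [0.707, 0.708, 0.0, -0.0]
ft_force: [-0.2, 0.0, -0.7]
width: 0.0175
grip_force: 45.0
```

View pics/m12.png

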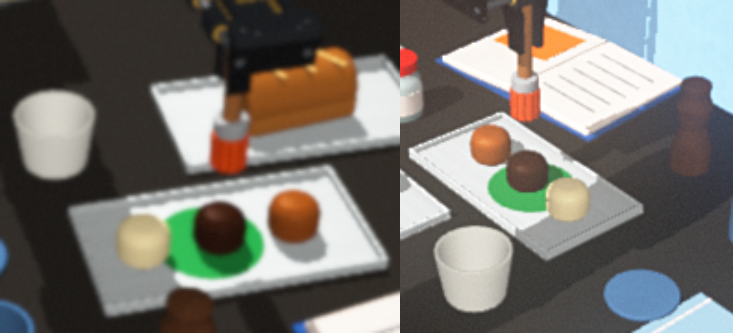

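Brown is still in place and the brush is above dark, (229,160) over (219,228) in the scene half. Dabbing dark.

```bash
python3 -m crank '0 0 0.14 0 -1;0 0 0.1 0 -1;0 0 0.04 0 -1;0 0 0 0 -1;0 0 0 0 -1;0 0 0 0 -1'; python3 -m crank '0 0 0.012 0 -1;0 0 0 0 -1;0 0 0 0 -1'
```

```text
time: 34.6
ee_pos: [0.6204, 0.1357, 0.1367]
eef_rot: [0.707, 0.707, 0.001, 0.0]
ft_force: [0.1, 0.7, -1.1]
width: 0.017
grip_force: 45.0
time: 34.9
ee_pos: [0.6198, 0.1354, 0.1333]
eef_rot: [0.707, 0.707, 0.0, 0.0]
ft_force: [-0.3, -0.2, -0.2]
width: 0.0171
grip_force: 45.0
```

```bash
python3 -m crank '0 0 0.008 0 -1;0 0 0 0 -1;0 0 0 0 -1'
```

```text
time: 35.2
ee_pos: [0.6202, 0.1355, 0.1329]
eef_rot: [0.707, 0.707, 0.001, 0.0]
ft_force: [-2.3, -0.7, 8.5]
width: 0.0172
grip_force: 45.0
```

```bash
python3 -m crank '0 0 -0.1 0 -1;0 0 -0.15 0 -1;0 0 -0.15 0 -1;-0.207 -0.03 0 0 -1;-0.207 -0.03 0 0 -1;-0.207 -0.03 0 0 -1;-0.207 -0.03 0 0 -1;-0.207 -0.03 0 0 -1;-0.207 -0.03 0 0 -1;0 0 0 0 -1'; python3 -m crank '0 0 0.15 0 -1;0 0 0.15 0 -1;0 0 0.15 0 -1;0 0 0.07 0 -1;0 0 0 0 -1;0 0 0 0 -1;0 0 0 0 -1'; python3 look.py w13; python3 - <<'E'
from rolls import *
w,Pw=wr("w13")
for n in("scene","side"):
  c=cams.camera(n);cv2.imwrite(f"pics/{n}13.png",c["img"]);np.savez(f"pics/{n}13.npz",**c)
a=cv2.imread("pics/scene13.png")[220:300,220:310];b=cv2.imread("pics/side13.png")[230:310,300:390]
cv2.imwrite("pics/m13.png",np.hstack([cv2.resize(a,(400,356),interpolation=2),cv2.resize(b,(400,356),interpolation=2)]))
E
```

```text
time: 36.2
ee_pos: [0.5824, -0.1209, 0.2116]
eef_rot: [0.71, 0.704, -0.001, 0.001]
ft_force: [-0.7, -0.3, -0.4]
width: 0.017
grip_force: 45.0
time: 36.9
ee_pos: [0.585, -0.1131, 0.1094]
eef_rot: [0.707, 0.707, 0.001, 0.001]
ft_force: [0.3, 0.6, -0.9]
width: 0.0171
grip_force: 45.0
36.9 [ 0.585  -0.1131  0.1094] [0.7071 0.7071 0.0009 0.0011]
```

View pics/m13.png

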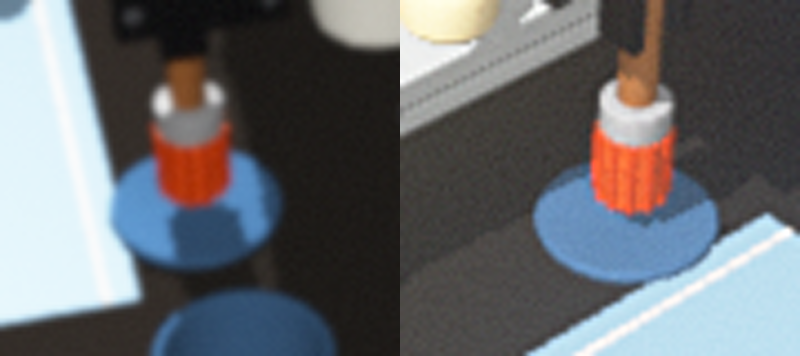

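Scene half: head at x=193 against dish centre 197. Side half: 633 against 627. So it is about 2 mm off; I'll trim and lower.

```bash
python3 -m crank '0.008 -0.007 0.03 0 -1;0 0 0.03 0 -1;0 0 0 0 -1;0 0 0 0 -1;0 0 0 0 -1'; python3 -m crank '0 0 0.008 0 -1;0 0 0 0 -1;0 0 0 0 -1'
```

```text
time: 37.55
ee_pos: [0.5823, -0.1114, 0.0954]
eef_rot: [0.707, 0.707, -0.0, -0.0]
ft_force: [0.2, -0.3, -1.2]
width: 0.0172
grip_force: 45.0
time: 37.85
ee_pos: [0.5827, -0.1115, 0.0947]
eef_rot: [0.707, 0.707, 0.0, 0.0]
ft_force: [-2.1, 0.3, 4.5]
width: 0.0171
grip_force: 45.0
```

Contact at the expected height. I'll open the gripper and rise.

```bash
python3 -m crank '0 0 0 0 -0.4;0 0 0 0 -0.4;0 0 0 0 0;0 0 0 0 1;0 0 0 0 1;0 0 0 0 1;0 0 0 0 1'; python3 -m crank '0 0 -0.1 0 1;0 0 -0.2 0 1;0 0 -0.2 0 1;0 0 -0.2 0 1;0 0 -0.1 0 1;0 0.2 0 0 1;0 0.2 0 0 1;0 0 0 0 1;0 0 0 0 1;0 0 0 0 1'; python3 - <<'E'
from h import *
for n in("scene","side"):
  c=cams.camera(n);cv2.imwrite(f"pics/{n}14.png",c["img"])
a=cv2.imread("pics/scene14.png")[160:360,130:500];b=cv2.imread("pics/side14.png")[140:370,120:480]
cv2.imwrite("pics/m14.png",np.vstack([cv2.resize(a,(540,292)),cv2.resize(b,(470,300))] if 0 else [cv2.resize(a,(540,292)),cv2.resize(b,(540,308))]))
E
```

```text
time: 38.55
ee_pos: [0.5824, -0.1114, 0.0939]
eef_rot: [0.707, 0.707, 0.0, 0.0]
ft_force: [0.9, 0.1, -0.0]
width: 0.0583
grip_force: 0.0
time: 39.55
ee_pos: [0.6619, -0.1116, 0.2543]
eef_rot: [0.707, 0.707, -0.0, 0.0]
ft_force: [0.1, -0.6, -0.1]
width: 0.0873
grip_force: 0.0
```

View pics/m14.png

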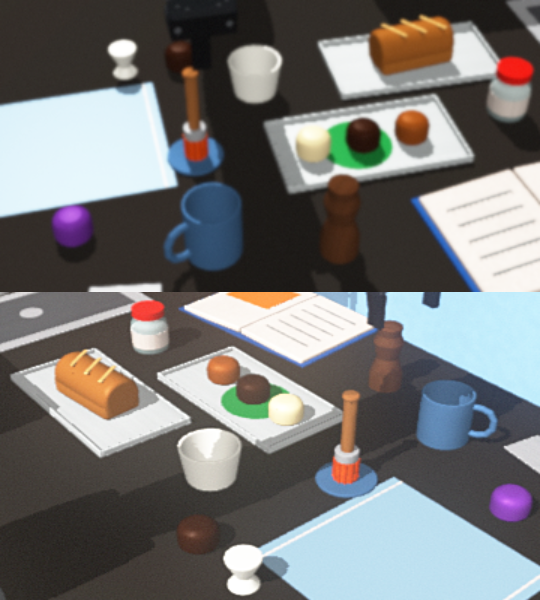

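The brush stands upright mid-dish (195,150 / 346,475), the three rolls are flat on the tray, the pot is upright and nothing else has moved. Handing in.

```bash
python3 -c "
from bench import workorder;print(workorder.close_job())"
```

```text
the job is handed in; nothing more can be done
None
```

I handed the job in at about 40 s: cream, brown and dark (no golden seen) are flat on the empty tray, dabbed light to dark with a second dip before brown (dab forces about 9–12 N), and the brush is upright in its dish, but I viewed 15 pictures, one over the limit of 14.

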